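# Sediment check of a vial at the pharmacy's inspection stand

## Task

Check the red-capped vial standing on the counter at the inspection stand: hold it up in front of the black background, tipped about 45 degrees, still for two seconds so that any sediment shows, then hold it upright in front of the white background for two seconds, never laying it right over. Set it down gently, upright, in the free end of the blue tray of passed vials, and then turn the lamp's dimmer back to zero. Leave all the other goods where they are.

Things in the scene. Friction and masses are not known exactly. Their poses are not given: they have to be found in the camera images.
- vial: the vial to check: pale clear glass, 54 mm diameter, straight wall 4 to 76 mm up, then a shoulder to a neck with a 33 mm crimp and red cap; 111 mm tall, about 0.2 kg, white label with a red band. Stands loose on the counter (the two checked vials look the same but are in the tray). Origin: centre of its underside; z up its axis.
- vial_mid (a point): point on the vial's axis 55 mm above its underside, at the middle of the wall that can be gripped; near its centre of mass (about 48 mm up).
- stand: grey-green inspection stand. Base x -260 to 60, y -190 to 190 mm, 20 high; at x 0 the two backgrounds, side cheeks and a lamp hood reaching 73 mm out in front (311 to 355 mm up). Grey control pod with the dimmer at x -195, y 0 (100 x 130 mm, top 38 mm up). Origin: on the counter below the middle of the backgrounds' face; -x points out of the front, y along its width.
- panel_black: matt black background, 168 wide, 285 mm tall, with a foot plate 125 mm forward. It may be on either side of the white one. Origin: foot of its front face, mid-width, 20 mm above the counter; -x points out of its front, y along its width, z up. A vial is in front of it if its middle is 50 to 280 mm out, within 75 mm of the panel's middle line and 65 to 250 mm above this origin.
- panel_white: matt white background beside the black one: same shape, size, origin, axes and meaning of 'in front of it'.
- dimmer (a joint): lamp dimmer on the control pod: 0 is zero (lamp off, white pointer line at the red mark, a stop there); it grows clockwise seen from above, radians, to 4.7, and starts between 0.6 and 1.4. Turns with a light steady drag (0.04 N m) and stays where it is left.
- dimmer_grip (a point): on the dimmer's axis, 68 mm above the counter. Its black upright grip bar is 50 mm long (along this point's x), 13 mm thick (along its y) and stands 49 to 79 mm above the counter over a 54 mm disc; the white pointer line is at the bar's -x end. The point turns with the knob. Grip the bar across its thickness from above.
- tray: blue plastic tray, fixed to the counter, 190 mm (x) by 270 mm (y), walls 5 mm thick, 30 mm high, inner floor 5 mm above the counter. Origin: centre of its underside. The two checked vials stand in its +y end, 85 mm from its middle; the -y end is free, a good spot is 55 mm from its middle on -y, x 0.
- amber_vial: amber-brown glass vial with a white cap, same size as the red-capped one (54 mm diameter, 111 mm tall), standing on the counter; not to be touched. Origin: centre of its underside.
- passed_vial1: red-capped clear vial already checked, standing in the +y end of the tray, 45 mm to the tray's -x side of its middle line; 54 mm diameter, 111 mm tall. Origin: centre of its underside.
- passed_vial2: the other checked vial, likewise, 45 mm to the tray's +x side.
- pink_carton: white and pink medicine carton, 55 x 120 x 60 mm high (x, y, z). Bystander. Origin: centre of its underside.
- blue_carton: dark blue and white medicine carton, 70 x 150 x 50 mm high. Bystander. Origin: centre of its underside.
- spray_bottle: green bottle, 52 mm diameter, 160 mm tall, white cap. Bystander. Origin: centre of its underside.
- ointment_jar: white jar with a blue lid, 54 mm diameter, 50 mm tall. Bystander. Origin: centre of its underside.

How it is judged:
By the outcome, as a careful person would: the job done as asked, in the order asked, and still so for the second after the job is handed in, with the robot touching nothing.
It also fails if it takes over 72 s, if anything falls off the work surface, if the arm or the gripper's body presses on something with over 40 N, if the wrist force passes 120 N, or if a joint passes its speed limit or range.

## Robot

A 6-joint arm with a two-finger parallel gripper is mounted at the origin on the work surface. World frame = base frame: x ahead of the robot, y to its left, z up, the work surface at z = 0. Lengths are in m, angles in rad, forces in N, time in s.
With the tool pointing down it reaches from about 0.25 to 0.775 m from the base axis. Payload 4 kg.
Tool frame: the origin (TCP) lies between the finger pads; the fingertips stand 11 mm ahead of it and the grasp point (between the pads) lies 8 mm behind it (robot.tip_extent is the z of the fingertips in the tool frame, in m); z points along the fingers, y is the line along which they close (so a half turn about z gives the same grasp; the last joint's range is limited). The gripper opens to 94 mm and grips with 3 to 60 N. Pads are 16 mm wide; open, the fingers measure 119 mm over their backs; the gripper's body (75 mm by 177 mm) begins 78 mm behind the grasp point.
Start: joints at [-1.265, 0.087, 1.371, -0, 1.684, -0.103], TCP at [0.219, -0.505, 0.217] pointing down, gripper open.
Joint ranges: [-3.1, 3.1], [-0.76, 2.03], [0.27, 2.55], [-1.08, 4.22], [0.17, 2.65], [-2.57, 2.57]. Speed limits (rad/s): [2.79, 2.79, 3.14, 3.14, 3.14, 3.14].

## Interface

Orientations are given as [roll, pitch, yaw] about the fixed x, y, z axes, in that order (R = Rz(yaw) Ry(pitch) Rx(roll)).
In Python, from bench import robot, imaging gives the robot as it stands.
- The arm moves only by the shell command python3 -m pendant 'ROWS'. ROWS is JSON, a list of rows, each a list of 7 numbers: the shift along the world's x, y, z in cm, then the turn, a rotation vector about the world's x, y, z in degrees, then the opening, from 0 (shut) to 1 (fully open). In form: [[dx, dy, dz, ax, ay, az, jaw], ...]. A call has 1 to 8 rows; each row shifts and turns the commanded pose from where the row before left it; what a row does not reach is not made up. A row lasts 1/10 s, in which the tool goes at most 50 mm and 8.59 degrees, less where a joint would pass 70% of its speed; a pose out of reach is approached as far as the arm can. A call is refused whole if a number of a shift passes 5 or a number of a turn 8.59, either way. A call with a gripper value outside its range is refused whole. The fingers move at their own pace and stop on an object; the grip force is fixed at half the most. Time passes only in rows, so rows that do not move let the fingers close. It gives the time, the measured TCP pose, the force, the opening and the grip force at its end, in the units of the state.
- robot.get_obs(): the state, without advancing time (a new reading comes with each control period).
- imaging.snapshot(name): name is "side" or "top" or "wrist"; returns the picture (384x512x3 uint8, red, green, blue); there is no depth.
- imaging.camera_params(name): a dict with "camera_matrix" (3x3 intrinsics, pixels), "R" (3x3) and "t" (3): a world point X has camera coordinates R X + t. Camera axes: x right, y down, z forward; pixel columns grow to the right and rows downward; lengths in m; the calibration is good to about 2 mm. A picture is of the moment at which its call begins: read the wrist's pose just before it. camera_params takes no time and is no camera call; for the wrist camera it gives the pose at the moment of the call.
- robot.close_job(): hands the job in; it is judged then, once.
The state is a dict: "time": time; "joint_positions": joint angles; "qvel": joint speeds; "joint_torque": joint torques, N m; "tool_pos": TCP position; "ee_rot": TCP orientation; "wrist_force": force on the tool from outside, world axes, zero at the start; "wrist_torque": the same for the moment, N m; "width": finger opening in m; "finger_force": force on a finger pad.
Only numpy, scipy, OpenCV 4.12 (cv2) and the standard library are available. Lean on these libraries where they do the work, as an engineer would, in place of code of your own. Each camera call takes 0.05 s, during which the arm holds its last target. There are 200 camera calls.

## Working session

There is one attempt and no reset: what is moved stays moved. The work goes in short steps, Python scripts to look and compute and a shell command to move; the robot and the scene stay as the last step left them, time stands still between calls to the robot, and variables do not carry over. Pictures are saved under pics/ and viewed, at most 10 in all, crops included, and the job is handed in when it is done.

```bash
ls; mkdir -p pics; python3 - <<'E'
from bench import robot, imaging
import cv2,numpy as np
print(robot.get_obs())
ims=[imaging.snapshot(n) for n in("top","side")]
for n,i in zip(("top","side"),ims):
    cv2.imwrite(f"pics/{n}0.png",i[...,::-1]); p=imaging.camera_params(n); print(n,p)
E
```

```text
pics
{'time': 0.0, 'joint_positions': array([-1.26505140e+00,  8.79382294e-02,  1.37221594e+00, -3.27250405e-06,
        1.68363655e+00, -1.03111398e-01]), 'qvel': array([-1.21478087e-03, -1.35517365e-03,  1.63034460e-04,  6.38885484e-07,
        1.37507396e-03,  7.52869445e-04]), 'joint_torque': array([ 7.77703590e-04, -3.40179741e+01, -3.02428293e+01,  7.16250390e-02,
        3.29203019e-02, -1.74821548e-04]), 'tool_pos': array([ 0.21848746, -0.50416591,  0.21533278]), 'ee_rot': array([-3.13940593e+00, -2.23008992e-04,  4.08855719e-01]), 'wrist_force': array([-0.58564972, -0.1929351 ,  0.13498142]), 'wrist_torque': array([-0.04145818, -0.04152186,  0.05945644]), 'finger_force': 0.0, 'width': 0.09372413691949084}
top {'camera_matrix': array([[475.84820544,   0.        , 253.43793097],
       [  0.        , 475.84820544, 195.11485412],
       [  0.        ,   0.        ,   1.        ]]), 'R': array([[ 0.02607384, -0.99963223,  0.00745441],
       [-0.9881116 , -0.0269021 , -0.15136626],
       [ 0.15151114, -0.00341909, -0.98844964]]), 't': array([-0.0315122 ,  0.56163476,  1.53205887])}
side {'camera_matrix': array([[448.84804329,   0.        , 250.54549513],
       [  0.        , 448.84804329, 186.32662943],
       [  0.        ,   0.        ,   1.        ]]), 'R': array([[ 0.83922337,  0.54376538,  0.00483218],
       [ 0.40854155, -0.62461049, -0.66554906],
       [-0.35888431,  0.56051846, -0.74633847]]), 't': array([-0.46254095, -0.18460773,  1.45471677])}
```

View pics/top0.png

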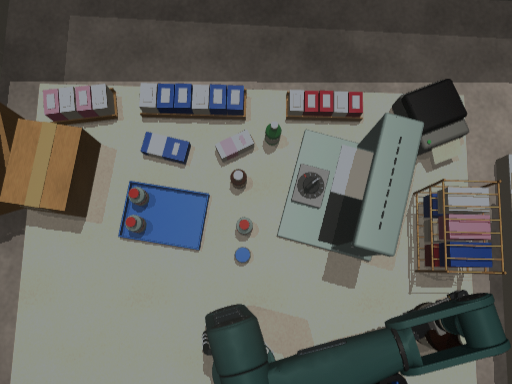

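View pics/side0.png

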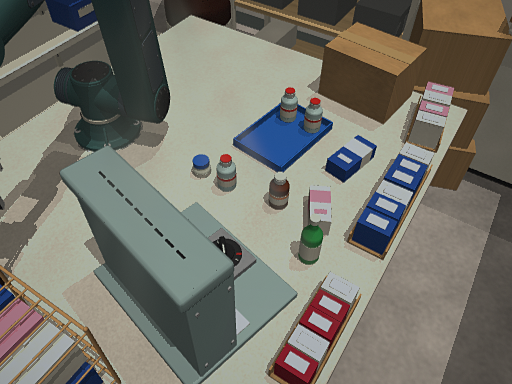

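The top view shows the target's red cap at (244,226), amber vial (238,178), jar (242,255), tray centred at (165,216) with the checked vials at its left end, and the dimmer at (312,184). The stand's front faces left, with the black foot plate at about (345,205) and the white one at (345,160). The side view shows the red cap at (225,159), dimmer (232,248) and the tray at (283,135). Next I measure.

```bash
cat > h.py <<'E'
import numpy as np,cv2
from bench import robot,imaging
def ray(p,u,v):
    d=p["R"].T@np.linalg.solve(p["camera_matrix"],[u,v,1.]);return -p["R"].T@p["t"],d
def onz(p,u,v,z):
    o,d=ray(p,u,v);return o+d*(z-o[2])/d[2]
def tri(obs):
    A=np.zeros((3,3));b=np.zeros(3);L=[]
    for p,u,v in obs:
        o,d=ray(p,u,v);d/=np.linalg.norm(d);M=np.eye(3)-np.outer(d,d);A+=M;b+=M@o;L.append((o,d))
    X=np.linalg.solve(A,b);return X,[round(1e3*np.linalg.norm(np.cross(X-o,d)),1) for o,d in L]
def blobs(m,amin=8):
    n,l,s,c=cv2.connectedComponentsWithStats(m.astype(np.uint8));return [(c[i].round(1),s[i]) for i in range(1,n) if s[i][4]>=amin]
def proj(p,X):
    x=p["camera_matrix"]@(p["R"]@np.asarray(X)+p["t"]);return x[:2]/x[2]
E
python3 - <<'E'
from h import *
P={n:imaging.camera_params(n) for n in("top","side")}
I={n:cv2.imread(f"pics/{n}0.png") for n in P}
for n in P:
    hsv=cv2.cvtColor(I[n],cv2.COLOR_BGR2HSV);h,s,v=cv2.split(hsv)
    print(n,"red",[(c,x[4]) for c,x in blobs(((h<6)|(h>174))&(s>170)&(v>110))])
    m=((h>100)&(h<125)&(s>150)&(v>60)).astype(np.uint8)
    cs,_=cv2.findContours(m,0,2)
    for c in cs:
        if cv2.contourArea(c)>1500: print("tray",cv2.approxPolyDP(cv2.convexHull(c),6,True).reshape(-1,2).tolist(),cv2.minAreaRect(c))
    g=((h>60)&(h<95)&(s>25)&(v>90)).astype(np.uint8)
    cs,_=cv2.findContours(g,0,2)
    for c in cs:
        if cv2.contourArea(c)>2000: print("stand",cv2.approxPolyDP(cv2.convexHull(c),4,True).reshape(-1,2).tolist())
a=cv2.resize(I["top"][100:270,265:425],None,fx=3.4,fy=3.4,interpolation=2)
b=cv2.resize(I["side"][215:285,195:275],None,fx=3.2,fy=3.2,interpolation=2)
c=np.zeros((max(a.shape[0],b.shape[0]),a.shape[1]+b.shape[1],3),np.uint8);c[:a.shape[0],:a.shape[1]]=a;c[:b.shape[0],a.shape[1]:]=b
print(a.shape,b.shape);cv2.imwrite("pics/crop1.png",c)
E
```

```text
top red [(array([311. ,  94.1]), np.int32(44)), (array([324.8,  94.4]), np.int32(52)), (array([356.9, 101. ]), np.int32(79)), (array([133.2, 192.6]), np.int32(55)), (array([129.5, 221.3]), np.int32(49))]
tray [[132, 184], [207, 194], [198, 248], [120, 236]] ((163.18917846679688, 214.8648681640625), (81.54190063476562, 55.89565658569336), 9.462322235107422)
stand [[386, 113], [423, 123], [392, 255], [355, 244]]
side red [(array([290. ,  90.1]), np.int32(42)), (array([314.9, 100.6]), np.int32(47)), (array([225.4, 157.8]), np.int32(69)), (array([238. , 253.5]), np.int32(10)), (array([324.5, 314.5]), np.int32(814)), (array([296.6, 363.2]), np.int32(524))]
tray [[332, 122], [283, 171], [260, 154], [249, 127], [280, 103]] ((288.202880859375, 129.18588256835938), (55.74263000488281, 75.13011932373047), 48.50353240966797)
stand [[110, 146], [197, 203], [296, 292], [197, 383], [183, 382], [94, 272], [60, 171]]
(578, 544, 3) (224, 256, 3)
```

View pics/crop1.png

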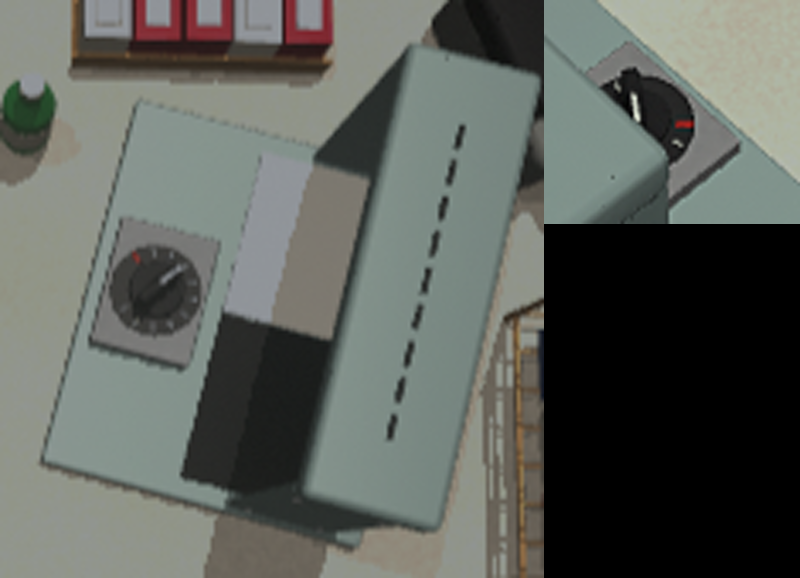

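The crop shows the dimmer disc centred at crop (156,289), with the red mark at (137,257) and the pointer tip near (187,264). That is about 80° clockwise of the mark. The black panel is on the robot's side (lower in the picture).

```bash
python3 - <<'E'
from h import *
np.set_printoptions(precision=4,suppress=True)
P={n:imaging.camera_params(n) for n in("top","side")};T,S=P["top"],P["side"]
I={n:cv2.imread(f"pics/{n}0.png") for n in P}
h,s,v=cv2.split(cv2.cvtColor(I["top"],cv2.COLOR_BGR2HSV))
m=((h<8)|(h>172))&(s>110)&(v>50)
print("reds",[(c,x[4]) for c,x in blobs(m) if 100<c[0]<330 and 170<c[1]<260])
c=[c for c,x in blobs(m) if 235<c[0]<255 and 215<c[1]<240]
for q in c: print("vial cap",tri([(T,*q),(S,225.4,157.8)]), onz(T,*q,.105)[:2])
for a,b in (((133.2,192.6),(314.9,100.6)),((129.5,221.3),(290,90.1))):print("passed",tri([(T,*a),(S,*b)]))
cor=[(132,184),(207,194),(198,248),(120,236)]; W=np.array([onz(T,*q,.03) for q in cor]);print("tray rim",W,W.mean(0))
for q,z in (((132,184),(332,122)),((207,194),(283,171))): print(tri([(T,*q),(S,*z)]))
B=[onz(T,265+x/3.4,100+y/3.4,.02) for x,y in((137,100),(42,462),(360,548))];print("base",np.array(B),np.linalg.norm(B[0]-B[1]),np.linalg.norm(B[1]-B[2]))
e=B[0]-B[1]; yaw=np.arctan2(e[1],e[0])
# stand +y or -y is e; +x = away from front
ex=B[2]-B[1];print("yaw x", np.degrees(np.arctan2(ex[1],ex[0])),"edge",np.degrees(yaw))
print("disc",onz(T,265+156/3.4,100+289/3.4,.049),"front right side view",onz(S,296,292,.02))
E
```

```text
reds [(array([133.3, 192.9]), np.int32(77)), (array([130.2, 221.5]), np.int32(77)), (array([243.9, 224.2]), np.int32(76))]
vial cap (array([0.46  , 0.0121, 0.1093]), [np.float64(1.4), np.float64(1.4)]) [0.4593 0.0113]
passed (array([0.5495, 0.3635, 0.1136]), [np.float64(0.5), np.float64(0.5)])
passed (array([0.4586, 0.3695, 0.1124]), [np.float64(0.5), np.float64(0.5)])
tray rim [[0.5908 0.3902 0.03  ]
 [0.5638 0.1384 0.03  ]
 [0.384  0.1605 0.03  ]
 [0.4164 0.4183 0.03  ]] [0.4887 0.2769 0.03  ]
(array([0.5977, 0.3954, 0.0266]), [np.float64(7.4), np.float64(7.4)])
(array([0.5697, 0.1424, 0.006 ]), [np.float64(2.8), np.float64(2.8)])
base [[ 0.7988 -0.1887  0.02  ]
 [ 0.4312 -0.0995  0.02  ]
 [ 0.3562 -0.4091  0.02  ]] 0.37823959879745156 0.3186342583104284
yaw x -103.61548062096726 edge -13.641618536516102
disc [ 0.6004 -0.2057  0.049 ] front right side view [ 0.7996 -0.1886  0.02  ]
```

```bash
python3 -m pendant '[[0,4,0,0,0,-3,1],[0,4,0,0,0,-3,1],[0,4,0,0,0,-3,1],[0,4,0,0,0,-3,1],[0,4,0,0,0,-3,1],[1,4,0,0,0,-3,1],[2,4,0,0,0,-3,1],[3,4,0,0,0,-2.4,1]]'
```

```text
time: 0.9
tool_pos: [0.2782, -0.1833, 0.2164]
ee_rot: [3.141, -0.001, -0.005]
wrist_force: [0.7, 0.9, 1.0]
width: 0.0941
finger_force: 0.0
```

```bash
python3 -m pendant '[[3.6,3.9,0,0,0,0,1],[3.6,3.9,0,0,0,0,1],[3.6,3.9,0,0,0,0,1],[3.6,3.9,0,0,0,0,1],[3.6,3.9,0,0,0,0,1],[0,0,0,0,0,0,1],[0,0,0,0,0,0,1]]'; python3 - <<'E'
from h import *
p=imaging.camera_params("wrist");i=imaging.snapshot("wrist");cv2.imwrite("pics/w1.png",i[...,::-1])
h,s,v=cv2.split(cv2.cvtColor(i,cv2.COLOR_RGB2HSV))
for c,x in blobs(((h<8)|(h>172))&(s>130)&(v>60),60):print(c,x,onz(p,*c,.11))
print(robot.get_obs()["tool_pos"])
E
```

```text
time: 1.6
tool_pos: [0.4479, -0.0003, 0.2155]
ee_rot: [3.141, 0.003, 0.003]
wrist_force: [-0.2, -0.3, 0.0]
width: 0.0941
finger_force: 0.0
[427.9   5.8] [424   0   9  13  74] [ 0.61098502 -0.1481088   0.11      ]
[244.9 174.8] [230 160  31  30 698] [0.45991833 0.0127982  0.11      ]
[ 0.44757242 -0.00123204  0.21594332]
```

View pics/w1.png

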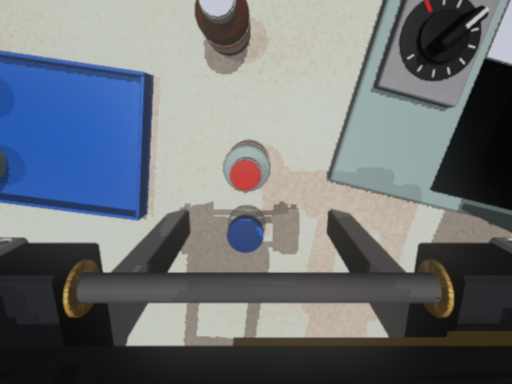

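The wrist view shows the red cap at (245,175), which puts it at (0.460, 0.0125) and agrees with the two-view fix. The amber vial (225,25) and jar (245,233) are clear of the fingers.

```bash
python3 -m pendant '[[1.2,1.3,0,0,0,0,1],[0,0,-3,0,0,0,1],[0,0,-3,0,0,0,1],[0,0,-3,0,0,0,1],[0,0,-3,0,0,0,1],[0,0,-2.5,0,0,0,1],[0,0,-2.4,0,0,0,1],[0,0,0,0,0,0,1]]'; python3 -m pendant '[[0,0,0,0,0,0,1],[0,0,0,0,0,0,1]]'
```

```text
time: 2.45
tool_pos: [0.4564, 0.0105, 0.0443]
ee_rot: [-3.141, 0.008, -0.003]
wrist_force: [-0.7, 0.1, 0.2]
width: 0.0941
finger_force: 0.0
time: 2.65
tool_pos: [0.4613, 0.0111, 0.0495]
ee_rot: [3.141, -0.003, -0.001]
wrist_force: [0.1, 0.1, 0.3]
width: 0.0942
finger_force: 0.0
```

```bash
python3 -m pendant '[[0,0,0,0,0,0,0],[0,0,0,0,0,0,0],[0,0,0,0,0,0,0],[0,0,0,0,0,0,0],[0,0,0,0,0,0,0],[0,0,0,0,0,0,0],[0,0,0,0,0,0,0],[0,0,0,0,0,0,0]]'
```

```text
time: 3.45
tool_pos: [0.4602, 0.0123, 0.0475]
ee_rot: [-3.141, 0.0, 0.0]
wrist_force: [0.3, 0.8, 0.3]
width: 0.0536
finger_force: 30.0
```

```bash
python3 -m pendant '[[0,0,1.5,0,0,0,0],[0,0,3,0,0,0,0],[0,0,3.5,0,0,0,0],[0,0,3.5,0,0,0,0],[0,0,2.5,0,0,0,0],[0,0,1.5,0,0,0,0],[0,0,0,0,0,0,0]]'; python3 -m pendant '[[0.8,-1.5,0,0,0,0,0],[1.2,-3,0,0,0,0,0],[1.2,-3.5,0,0,0,0,0],[1.2,-3.5,0,0,0,0,0],[1.2,-3,0,0,0,0,0],[1,-2,0,0,0,0,0],[0,0,0,0,0,0,0]]'; python3 -m pendant '[[0,0,0,-0.8,-2.9,0,0],[0,0,0,-1.4,-4.8,0,0],[0,0,0,-2.1,-7.2,0,0],[0,0,0,-2.1,-7.2,0,0],[0,0,0,-2.1,-7.2,0,0],[0,0,0,-2.1,-7.2,0,0],[0,0,0,-2.0,-6.7,0,0],[0,0,0,0,0,0,0]]'
```

```text
time: 4.15
tool_pos: [0.4613, 0.0117, 0.2046]
ee_rot: [3.141, -0.004, 0.0]
wrist_force: [-0.4, 0.2, -2.6]
width: 0.0538
finger_force: 30.0
time: 4.85
tool_pos: [0.5258, -0.1554, 0.1993]
ee_rot: [-3.141, 0.005, -0.003]
wrist_force: [-0.5, 0.8, -2.2]
width: 0.0533
finger_force: 30.0
time: 5.65
tool_pos: [0.5197, -0.1492, 0.1912]
ee_rot: [2.881, -0.732, 0.101]
wrist_force: [-0.5, 0.6, -4.7]
width: 0.0537
finger_force: 30.0
```

```bash
Z='x'; python3 -m pendant '[[0,0,0,0,0,0,0],[0,0,0,0,0,0,0],[0,0,0,0,0,0,0],[0,0,0,0,0,0,0],[0,0,0,0,0,0,0],[0,0,0,0,0,0,0],[0,0,0,0,0,0,0],[0,0,0,0,0,0,0]]'; python3 - <<'E'
from h import *
ims=[imaging.snapshot(n)[...,::-1] for n in("top","side")]
cv2.imwrite("pics/h1.png",np.hstack([cv2.resize(ims[0][90:290,210:410],(400,400)),cv2.resize(ims[1][90:290,130:330],(400,400))]))
print(robot.get_obs()["tool_pos"])
E
```

```text
time: 6.45
tool_pos: [0.5262, -0.153, 0.2024]
ee_rot: [2.868, -0.746, 0.108]
wrist_force: [-0.1, 0.6, -1.0]
width: 0.0537
finger_force: 30.0
[ 0.52616231 -0.15299315  0.20245997]
```

View pics/h1.png

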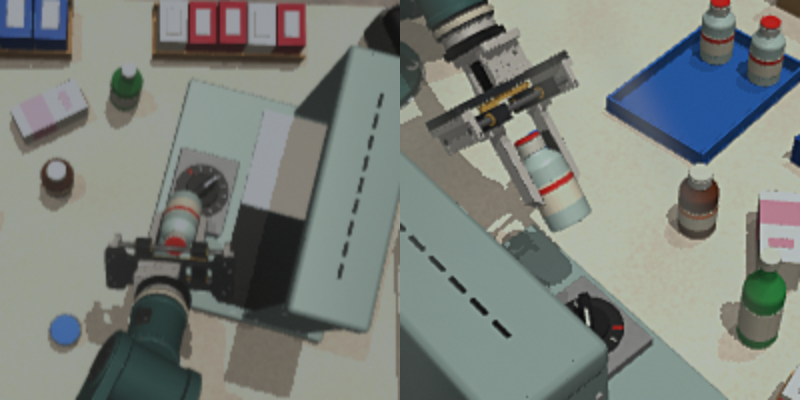

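The pictures show the vial tipped about 45°, held firmly in front of the black panel, and nothing else touched. I keep holding.

```bash
for k in 1 2; do python3 -m pendant '[[0,0,0,0,0,0,0],[0,0,0,0,0,0,0],[0,0,0,0,0,0,0],[0,0,0,0,0,0,0],[0,0,0,0,0,0,0],[0,0,0,0,0,0,0],[0,0,0,0,0,0,0],[0,0,0,0,0,0,0]]'|grep -A1 time; done; python3 -m pendant '[[0,0,0,0.8,2.9,0,0],[0,0,0,1.4,4.8,0,0],[0,0,0,2.1,7.2,0,0],[0,0,0,2.1,7.2,0,0],[0,0,0,2.1,7.2,0,0],[0,0,0,2.1,7.2,0,0],[0,0,0,2.0,6.7,0,0],[0,0,0,0,0,0,0]]'; python3 -m pendant '[[1.5,-0.3,0,0,0,0,0],[2.5,-0.6,0,0,0,0,0],[3,-0.8,0,0,0,0,0],[3,-0.8,0,0,0,0,0],[2.5,-0.6,0,0,0,0,0],[2,-0.5,0,0,0,0,0],[0,0,0,0,0,0,0],[0,0,0,0,0,0,0]]'
```

```text
time: 7.35
tool_pos: [0.5262, -0.153, 0.2025]
time: 8.15
tool_pos: [0.5262, -0.153, 0.2025]
time: 8.95
tool_pos: [0.5291, -0.154, 0.2]
ee_rot: [-3.14, 0.002, 0.002]
wrist_force: [-0.9, 0.3, -3.0]
width: 0.0535
finger_force: 30.0
time: 9.75
tool_pos: [0.6708, -0.1889, 0.2025]
ee_rot: [-3.141, -0.001, 0.001]
wrist_force: [-0.5, 1.0, -1.4]
width: 0.0535
finger_force: 30.0
```

```bash
for k in 1 2 3; do python3 -m pendant '[[0,0,0,0,0,0,0],[0,0,0,0,0,0,0],[0,0,0,0,0,0,0],[0,0,0,0,0,0,0],[0,0,0,0,0,0,0],[0,0,0,0,0,0,0],[0,0,0,0,0,0,0],[0,0,0,0,0,0,0]]'|grep -A1 time; done; python3 -m pendant '[[-2,0,0,0,0,0,0],[-3,1,0,0,0,0,0],[-3,2,0,0,0,0,0],[-3,3,0,0,0,0,0],[-2.4,4,0,0,0,0,0],[-1,4,0,0,0,0,0],[-1,4,0,0,0,0,0],[-1,4,0,0,0,0,0]]'; python3 -m pendant '[[-1,4,0,0,0,0,0],[-1,4,0,0,0,0,0],[0,4,0,0,0,0,0],[0,3.4,0,0,0,0,0],[0,2.5,0,0,0,0,0],[0,1.5,0,0,0,0,0],[0,0,0,0,0,0,0],[0,0,0,0,0,0,0]]'
```

```text
time: 10.55
tool_pos: [0.6712, -0.189, 0.2024]
time: 11.35
tool_pos: [0.6712, -0.189, 0.2025]
time: 12.15
tool_pos: [0.6712, -0.189, 0.2025]
time: 12.95
tool_pos: [0.5065, 0.0324, 0.2031]
ee_rot: [-3.141, -0.001, 0.001]
wrist_force: [0.5, 0.1, -2.3]
width: 0.0537
finger_force: 30.0
time: 13.75
tool_pos: [0.4873, 0.2242, 0.2025]
ee_rot: [3.141, -0.0, 0.001]
wrist_force: [-0.2, -0.7, -2.4]
width: 0.0536
finger_force: 30.0
```

```bash
python3 -m pendant '[[0,0,-2,0,0,0,0],[0,0,-3,0,0,0,0],[0,0,-3,0,0,0,0],[0,0,-3,0,0,0,0],[0,0,-2,0,0,0,0],[0,0,-1,0,0,0,0],[0,0,-0.3,0,0,0,0],[0,0,0,0,0,0,0]]'; python3 -m pendant '[[0,0,0,0,0,0,0],[0,0,-0.2,0,0,0,0],[0,0,-0.2,0,0,0,0],[0,0,0,0,0,0,0],[0,0,-0.1,0,0,0,0],[0,0,-0.1,0,0,0,0],[0,0,0,0,0,0,0],[0,0,0,0,0,0,0]]'
```

```text
time: 14.55
tool_pos: [0.4878, 0.2245, 0.0601]
ee_rot: [-3.141, -0.001, 0.0]
wrist_force: [0.3, -0.7, -1.7]
width: 0.0541
finger_force: 30.0
time: 15.35
tool_pos: [0.4871, 0.225, 0.0534]
ee_rot: [-3.141, 0.0, 0.001]
wrist_force: [-0.4, 0.2, -2.2]
width: 0.0536
finger_force: 30.0
```

```bash
python3 -m pendant '[[0,0,-0.1,0,0,0,0],[0,0,0,0,0,0,0],[0,0,0,0,0,0,0]]';python3 -m pendant '[[0,0,-0.1,0,0,0,0],[0,0,0,0,0,0,0],[0,0,0,0,0,0,0]]'
```

```text
time: 15.65
tool_pos: [0.4873, 0.225, 0.0526]
ee_rot: [-3.141, -0.0, 0.001]
wrist_force: [1.0, 0.8, -1.9]
width: 0.054
finger_force: 30.0
time: 15.95
tool_pos: [0.4874, 0.225, 0.0525]
ee_rot: [-3.141, -0.001, 0.001]
wrist_force: [-3.3, -0.9, 5.2]
width: 0.0536
finger_force: 30.0
```

```bash
python3 -m pendant '[[0,0,0,0,0,0,0.8],[0,0,0,0,0,0,0.9],[0,0,0,0,0,0,1],[0,0,0,0,0,0,1],[0,0,0,0,0,0,1]]'; python3 -m pendant '[[0,0,1,0,0,0,1],[0,0,3,0,0,0,1],[0,0,4,0,0,0,1],[0,0,4,0,0,0,1],[0,0,3,0,0,0,1],[0,-3,0,0,0,0,1],[1,-4,0,0,0,0,1],[1,-4,0,0,0,0,1]]'; python3 -m pendant '[[1,-4,0,0,0,0,1],[1,-4,0,0,0,0,1],[1,-4,0,0,0,0,1],[1,-4,0,0,0,0,1],[1,-4,0,0,0,0,1],[1,-4,0,0,0,0,1],[0,-3,0,0,0,0,1],[0,0,0,0,0,0,1]]'; python3 - <<'E'
from h import *
P=imaging.camera_params("wrist");o=robot.get_obs();print(o["tool_pos"],o["joint_positions"],P)
w=imaging.snapshot("wrist")[...,::-1];s=imaging.snapshot("side")[...,::-1];t=imaging.snapshot("top")[...,::-1]
for n,i in(("w2",w),("s2",s),("t2",t)):cv2.imwrite(f"pics/{n}.png",i)
c=np.hstack([cv2.resize(w,(512,384)),cv2.resize(s[70:190,220:340],(288,288),interpolation=2) if 0 else cv2.copyMakeBorder(cv2.resize(s[70:190,220:340],(288,288)),0,96,0,0,0)])
cv2.imwrite("pics/c2.png",c)
E
```

```text
time: 16.45
tool_pos: [0.4872, 0.225, 0.0513]
ee_rot: [-3.141, 0.0, 0.001]
wrist_force: [0.4, 0.0, 0.6]
width: 0.0899
finger_force: 0.0
time: 17.25
tool_pos: [0.5075, 0.1143, 0.2031]
ee_rot: [-3.141, -0.003, 0.003]
wrist_force: [0.9, 0.1, -0.1]
width: 0.0942
finger_force: 0.0
time: 18.05
tool_pos: [0.5671, -0.1589, 0.2017]
ee_rot: [3.14, 0.0, -0.004]
wrist_force: [0.5, 0.9, 0.0]
width: 0.094
finger_force: 0.0
[ 0.56706184 -0.15885679  0.20169964] [-3.68765706e-01  1.76899028e-01  1.29972998e+00 -1.09930750e-03
  1.66456956e+00  1.20574601e+00] {'camera_matrix': array([[279.25281908,   0.        , 258.06718234],
       [  0.        , 279.25281908, 185.8495857 ],
       [  0.        ,   0.        ,   1.        ]]), 'R': array([[-3.69642059e-03, -9.99992407e-01,  1.23417317e-03],
       [-9.69957669e-01,  3.88560464e-03,  2.43242722e-01],
       [-2.43245671e-01, -2.97968322e-04, -9.69964667e-01]]), 't': array([-0.15710327,  0.52812858,  0.5147472 ])}
```

View pics/c2.png

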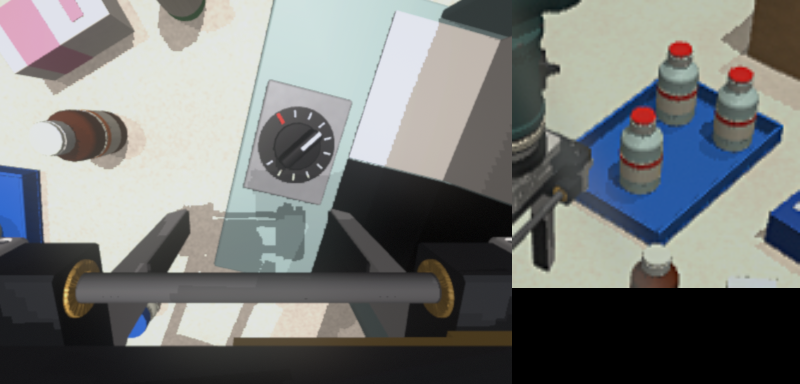

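The vial stands upright in the free end of the tray. In the wrist view the knob disc is at (297,145), the red mark at (281,118) and the pointer runs from (302,150) to (321,133).

```bash
python3 - <<'E'
from h import *
np.set_printoptions(precision=4,suppress=True)
p={'camera_matrix':np.array([[279.2528,0,258.0672],[0,279.2528,185.8496],[0,0,1]]),'R':np.array([[-3.69642e-03,-.99999,1.23417e-03],[-.9699577,3.8856e-03,.2432427],[-.2432457,-2.98e-04,-.9699647]]),'t':np.array([-.15710327,.52812858,.5147472])}
T=imaging.camera_params("top")
i=cv2.imread("pics/w2.png");h,s,v=cv2.split(cv2.cvtColor(i,cv2.COLOR_BGR2HSV))
R=np.zeros(h.shape,bool);R[95:195,250:345]=1
r=max(blobs(R&((h<8)|(h>172))&(s>130)&(v>80),5),key=lambda b:b[1][4])
print("red",r)
k=(R&(v<75)).astype(np.uint8);k=cv2.morphologyEx(k,3,np.ones((9,9),np.uint8))
c=max(cv2.findContours(k,0,2)[0],key=cv2.contourArea);e=cv2.fitEllipse(c);print("disc",e)
C=onz(p,*e[0],.049);print("centre@.049",C)
wm=R&(v>150)&(s<50);wb=[b for b in blobs(wm,15)]
for b in wb: print("white",b[0],b[1][4])
n,l,st,ce=cv2.connectedComponentsWithStats(wm.astype(np.uint8))
j=min(range(1,n),key=lambda j:np.hypot(*(ce[j]-[312,141])))
ys,xs=np.where(l==j);W=np.array([onz(p,x,y,.079)[:2] for x,y in zip(xs,ys)])
d=np.linalg.svd(W-W.mean(0))[2][0];d*=np.sign(d@(W.mean(0)-C[:2]))
rd=onz(p,*r[0],.049)-C
print("line mean",W.mean(0),"ang by line",np.degrees(np.arctan2(d[1],d[0])),"by mean",np.degrees(np.arctan2(*(W.mean(0)-C[:2])[::-1])),"red",np.degrees(np.arctan2(rd[1],rd[0])),np.linalg.norm(rd))
# heights from two views
i=cv2.imread("pics/top0.png");g=i.max(2);m=np.zeros_like(g,bool);m[174:195,306:325]=1
print("top white",[(b[0],b[1][4]) for b in blobs(m&(g>110),3)])
i0=cv2.cvtColor(i,cv2.COLOR_BGR2HSV);m2=m.copy();m2[:]=0;m2[170:200,295:330]=1
tr=[(b[0],b[1][4]) for b in blobs(m2&((i0[...,0]<8)|(i0[...,0]>172))&(i0[...,1]>90),2)];print("top red",tr)
if tr: print("red h",tri([(p,*r[0]),(T,*max(tr,key=lambda q:q[1])[0])]))
S=imaging.camera_params("side");print("knob centre proj in side0",proj(S,[C[0],C[1],.079]))
print("red side",tri([(p,*r[0]),(S,238,253.5)]))
E
```

```text
red (array([280.1, 118.1]), array([277, 113,   7,  11,  38], dtype=int32))
disc ((298.8006591796875, 152.88180541992188), (57.326045989990234, 62.969966888427734), 56.70123291015625)
centre@.049 [ 0.5952 -0.2063  0.049 ]
white [298.1 141.3] 4398
white [309.5 115.7] 16
white [321.1 124.8] 16
white [310.8 141. ] 109
white [327.1 138.1] 15
white [257.3 192.6] 66
line mean [ 0.6113 -0.2139] ang by line -47.787780644936014 by mean -25.302424458870885 red 29.57842709746785 0.04498172468362965
top white [(array([322.7, 176.8]), np.int32(25)), (array([313.8, 181. ]), np.int32(4)), (array([323.1, 192.1]), np.int32(12))]
top red [(array([304.5, 175.5]), np.int32(6))]
red h (array([ 0.6342, -0.1853,  0.0373]), [np.float64(0.3), np.float64(0.3)])
knob centre proj in side0 [219.0556 243.0686]
red side (array([ 0.6342, -0.1848,  0.0394]), [np.float64(0.0), np.float64(0.0)])
```

```bash
python3 - <<'E'
from h import *
np.set_printoptions(precision=4,suppress=True)
p={'camera_matrix':np.array([[279.2528,0,258.0672],[0,279.2528,185.8496],[0,0,1]]),'R':np.array([[-3.69642e-03,-.99999,1.23417e-03],[-.9699577,3.8856e-03,.2432427],[-.2432457,-2.98e-04,-.9699647]]),'t':np.array([-.15710327,.52812858,.5147472])}
i=cv2.imread("pics/w2.png")
Q=np.array([onz(p,*q,.038) for q in((268,80),(352,102),(327,204),(243,186))]);print(Q,Q.mean(0))
T=imaging.camera_params("top")
print("disc wrist",onz(p,297,144.5,.04),"top",onz(T,265+156/3.4,100+289/3.4,.04))
g=cv2.medianBlur(cv2.cvtColor(i,6),3)[90:200,240:350];g=cv2.resize(g,None,fx=4,fy=4,interpolation=2)
c=cv2.HoughCircles(g,cv2.HOUGH_GRADIENT,1.5,400,param1=120,param2=30,minRadius=120,maxRadius=180)[0]
for x,y,r in c[:3]: print(x/4+240,y/4+90,r/4,onz(p,x/4+240,y/4+90,.04))
E
```

```text
[[ 0.6759 -0.1707  0.038 ]
 [ 0.6518 -0.2669  0.038 ]
 [ 0.5296 -0.2452  0.038 ]
 [ 0.5533 -0.1406  0.038 ]] [ 0.6026 -0.2058  0.038 ]
disc wrist [ 0.6039 -0.2052  0.04  ] top [ 0.602  -0.2069  0.04  ]
297.1875 143.4375 37.3125 [ 0.6052 -0.2054  0.04  ]
```

```bash
python3 -m pendant '[[0.8,-1,0,0,0,-6.8,1],[0.8,-1,0,0,0,-6.8,1],[0.8,-1,0,0,0,-6.8,1],[0.8,-1,0,0,0,-6.8,1],[0.4,-0.65,0,0,0,-6.8,1],[0,0,0,0,0,-6.8,1],[0,0,0,0,0,-7,1],[0,0,0,0,0,0,1]]'; python3 -m pendant '[[0,0,-2,0,0,0,1],[0,0,-2,0,0,0,1],[0,0,-2,0,0,0,1],[0,0,-2,0,0,0,1],[0,0,-1,0,0,0,1],[0,0,0,0,0,0,1],[0,0,0,0,0,0,1]]'; python3 - <<'E'
from h import *
print(robot.get_obs()["tool_pos"],robot.get_obs()["ee_rot"])
cv2.imwrite("pics/w3.png",imaging.snapshot("wrist")[...,::-1])
E
```

```text
time: 19.0
tool_pos: [0.6035, -0.1997, 0.202]
ee_rot: [-3.141, -0.0, -0.83]
wrist_force: [0.0, 0.5, 0.4]
width: 0.094
finger_force: 0.0
time: 19.7
tool_pos: [0.6036, -0.2011, 0.1124]
ee_rot: [-3.141, -0.001, -0.831]
wrist_force: [0.3, -0.1, -0.5]
width: 0.0942
finger_force: 0.0
[ 0.60364592 -0.20114623  0.11240901] [-3.14078110e+00 -1.12012562e-03 -8.31363331e-01]
```

View pics/w3.png

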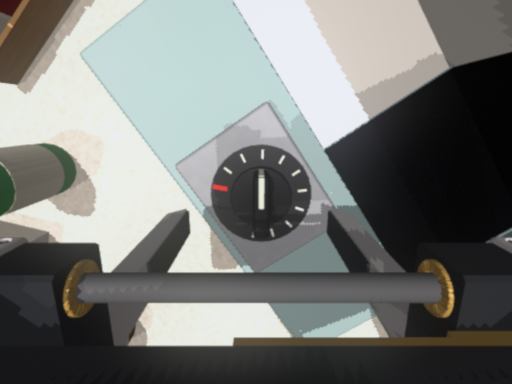

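The wrist view shows the bar upright at x≈261 between the fingers, with the white line from (261,172) to (261,208). The red mark is at (220,188), counter-clockwise of it.

```bash
python3 - <<'E'
from h import *
np.set_printoptions(precision=4,suppress=True)
p=imaging.camera_params("wrist");i=cv2.imread("pics/w3.png");h,s,v=cv2.split(cv2.cvtColor(i,cv2.COLOR_BGR2HSV))
m=np.zeros(h.shape,bool);m[165:215,250:274]=1;m&=(v>150)
b=max(blobs(m),key=lambda b:b[1][4]);print(b)
n,l,st,ce=cv2.connectedComponentsWithStats(m.astype(np.uint8));j=1+np.argmax(st[1:,4]);ys,xs=np.where(l==j)
W=np.array([onz(p,x,y,.079)[:2] for x,y in zip(xs,ys)]);d=np.linalg.svd(W-W.mean(0))[2][0]
print("line",np.degrees(np.arctan2(d[1],d[0])),W.mean(0))
r=((h<8)|(h>172))&(s>130)&(v>80);rb=[q for q in blobs(r) if 205<q[0][0]<235 and 175<q[0][1]<200][0];print("red",onz(p,*rb[0],.038))
g=cv2.medianBlur(cv2.cvtColor(i,6),3)
print([(onz(p,x,y,.04),r) for x,y,r in cv2.HoughCircles(g,cv2.HOUGH_GRADIENT,1.5,400,param1=120,param2=20,minRadius=42,maxRadius=58)[0]])
o=robot.get_obs();t=o["tool_pos"][:2];a=o["ee_rot"][2];print(t,a,"line mean in (bar dir, across)",np.array([[np.cos(a),np.sin(a)],[-np.sin(a),np.cos(a)]])@(W.mean(0)-t))
E
```

```text
(array([261.2, 191.4]), array([259, 175,   6,  34, 180], dtype=int32))
line 131.63361999586152 [ 0.6119 -0.2141]
red [ 0.6342 -0.184   0.038 ]
[(array([ 0.6034, -0.2042,  0.04  ]), np.float32(50.4))]
[ 0.604  -0.2014] -0.8317249091201595 line mean in (bar dir, across) [ 0.0147 -0.0027]
```

```bash
python3 -m pendant '[[-0.1,-0.25,-1,0,0,0,1],[0,0,-1.6,0,0,0,1],[0,0,-1.5,0,0,0,1],[0,0,-0.5,0,0,0,1],[0,0,0,0,0,0,1],[0,0,0,0,0,0,0.6],[0,0,0,0,0,0,0.4],[0,0,0,0,0,0,0.2]]'; python3 -m pendant '[[0,0,0,0,0,0,0],[0,0,0,0,0,0,0],[0,0,0,0,0,0,0],[0,0,0,0,0,0,0],[0,0,0,0,0,0,0],[0,0,0,0,0,0,0]]'
```

```text
time: 20.55
tool_pos: [0.6027, -0.2042, 0.0664]
ee_rot: [-3.141, -0.002, -0.833]
wrist_force: [-0.5, 0.1, -0.0]
width: 0.0734
finger_force: 0.0
time: 21.15
tool_pos: [0.6022, -0.204, 0.0655]
ee_rot: [-3.141, -0.0, -0.833]
wrist_force: [0.6, -0.1, 0.4]
width: 0.0257
finger_force: 0.0
```

```bash
python3 -m pendant '[[0,0,0,0,0,0,0],[0,0,0,0,0,0,0],[0,0,0,0,0,0,0],[0,0,0,0,0,0,0],[0,0,0,0,0,0,0]]'; python3 -m pendant '[[0,0,0,0,0,4,0],[0,0,0,0,0,6,0],[0,0,0,0,0,7,0],[0,0,0,0,0,7,0],[0,0,0,0,0,7,0],[0,0,0,0,0,7,0],[0,0,0,0,0,7,0],[0,0,0,0,0,5,0]]'; python3 -c "
from bench import robot;print(robot.get_obs()['wrist_torque'])"
```

```text
time: 21.65
tool_pos: [0.6028, -0.2034, 0.0655]
ee_rot: [-3.14, -0.0, -0.833]
wrist_force: [2.5, 2.7, -1.3]
width: 0.0127
finger_force: 30.0
time: 22.45
tool_pos: [0.6026, -0.2039, 0.0655]
ee_rot: [-3.141, -0.001, 0.044]
wrist_force: [3.3, 1.0, -0.9]
width: 0.0127
finger_force: 30.0
[ 0.27832645 -0.53085997 -0.07317446]
```

```bash
T(){ python3 -c "
from bench import robot;o=robot.get_obs();print(o['wrist_torque'],o['ee_rot'][2])"; }; python3 -m pendant '[[0,0,0,0,0,7,0],[0,0,0,0,0,7,0],[0,0,0,0,0,7,0],[0,0,0,0,0,4,0],[0,0,0,0,0,2,0],[0,0,0,0,0,0,0],[0,0,0,0,0,0,0]]'; T; python3 -m pendant '[[0,0,0,0,0,1,0],[0,0,0,0,0,1,0],[0,0,0,0,0,0,0],[0,0,0,0,0,0,0]]'; T;  python3 -m pendant '[[0,0,0,0,0,1,0],[0,0,0,0,0,0,0],[0,0,0,0,0,0,0]]'; T
```

```text
time: 23.15
tool_pos: [0.6027, -0.2041, 0.0655]
ee_rot: [3.141, -0.001, 0.51]
wrist_force: [4.0, 1.1, -2.2]
width: 0.0126
finger_force: 30.0
[ 0.20819177 -0.71073282  0.02460715] 0.5104577911975337
time: 23.55
tool_pos: [0.6027, -0.2041, 0.0655]
ee_rot: [3.141, -0.001, 0.546]
wrist_force: [5.4, 0.2, -2.9]
width: 0.0128
finger_force: 30.0
[ 0.10085443 -1.03709056 -0.09579843] 0.5457819393631009
time: 23.85
tool_pos: [0.6027, -0.2041, 0.0655]
ee_rot: [3.141, -0.001, 0.562]
wrist_force: [5.3, 1.5, -2.7]
width: 0.0124
finger_force: 30.1
[ 0.04874957 -1.07881272 -0.38269077] 0.5622299768119419
```

```bash
python3 -m pendant '[[0,0,0,0,0,0,0.3],[0,0,0,0,0,0,0.5],[0,0,0,0,0,0,0.7],[0,0,0,0,0,0,0.7],[0,0,0,0,0,0,0.7],[0,0,2,0,0,0,1],[0,0,2.6,0,0,0,1],[0,0,0,0,0,0,1]]'; python3 -m pendant '[[0,0,0,0,0,0,1],[0,0,0,0,0,0,1]]'>/dev/null;python3 - <<'E'
from h import *
p=imaging.camera_params("wrist");w=imaging.snapshot("wrist")[...,::-1].copy();t=imaging.snapshot("top")[...,::-1]
cv2.imwrite("pics/w4.png",w)
cv2.imwrite("pics/c4.png",np.hstack([cv2.resize(w[100:292,150:406],(512,384)),cv2.copyMakeBorder(cv2.resize(t[80:270,110:300],(288,288)),0,96,0,0,0)]))
h,s,v=cv2.split(cv2.cvtColor(w,cv2.COLOR_BGR2HSV))
for q in blobs((((h<8)|(h>172))&(s>130)&(v>80)),8):
    X=onz(p,*q[0],.038);print("red",q[0],X,np.degrees(np.arctan2(X[1]+.2042,X[0]-.603)))
m=np.zeros(h.shape,bool);m[165:215,240:284]=1
n,l,st,ce=cv2.connectedComponentsWithStats((m&(v>150)).astype(np.uint8));j=1+np.argmax(st[1:,4]);ys,xs=np.where(l==j)
W=np.array([onz(p,x,y,.079)[:2] for x,y in zip(xs,ys)]);d=np.linalg.svd(W-W.mean(0))[2][0];print("line",len(xs),np.degrees(np.arctan2(d[1],d[0])),W.mean(0))
E
```

```text
time: 24.65
tool_pos: [0.6045, -0.2051, 0.1161]
ee_rot: [3.135, -0.005, 0.563]
wrist_force: [0.3, -0.5, -0.2]
width: 0.0737
finger_force: 0.0
red [260.1 154.3] [ 0.63374586 -0.1848709   0.038     ] 32.15647423628605
line 180 -149.5213302891734 [ 0.61380779 -0.19722439]
```

View pics/c4.png

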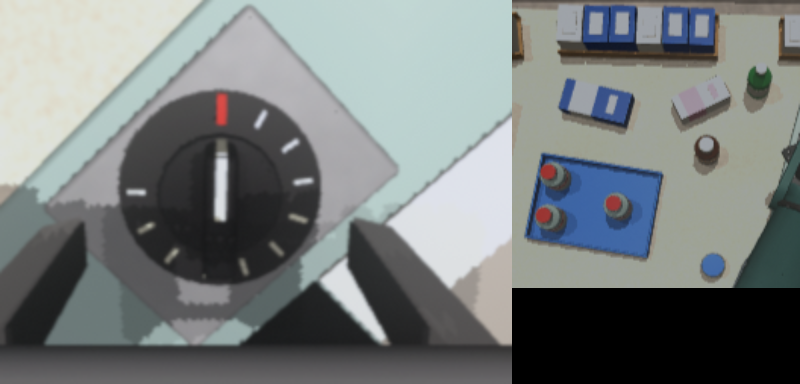

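The pointer lines up with the red mark (30.5° against 32°, at the stop). The vial stands in the tray's free end and the bystanders are where they were. I'll raise the arm clear and hand in.

```bash
python3 -m pendant '[[0,0,2,0,0,0,1],[0,0,3,0,0,0,1],[0,0,2,0,0,0,1],[0,0,0,0,0,0,1],[0,0,0,0,0,0,1],[0,0,0,0,0,0,1]]'; python3 -c "
from bench import robot;print(robot.close_job())"
```

```text
time: 25.55
tool_pos: [0.6012, -0.2036, 0.1788]
ee_rot: [-3.138, 0.002, 0.563]
wrist_force: [0.3, 0.6, -0.1]
width: 0.0942
finger_force: 0.0
the job is handed in; nothing more can be done
None
```

The job is handed in, after about 26 s on the robot's clock: the vial was held tipped about 45° at black and upright at white for over 2 s each, then set upright in the tray's free end, and the dimmer was turned back to its zero stop; no result was reported back.

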